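# Set the feed-pressure arm of the embossing press to its mark with the T-key

### The arm

A 7-joint arm with a two-finger parallel gripper is mounted at the origin on the work surface. World frame = base frame: x ahead of the robot, y to its left, z up, the work surface at z = 0. Lengths are in m, angles in rad, forces in N, time in s.
With the tool pointing down it reaches from about 0.4 to 0.85 m from the base axis. Payload 4.5 kg.
Tool frame: the origin (TCP) lies between the finger pads; the fingertips stand r.tip_reach ahead of it and the grasp point (between the pads) lies 11 mm behind it (r.tip_reach is the distance from the TCP to the fingertips, in m); z points along the fingers, y is the line along which they close (so a half turn about z gives the same grasp; the last joint's range is limited). The gripper opens to 88 mm and grips with 3 to 60 N. Pads are 18 mm wide; open, the fingers measure 123 mm over their backs; the gripper's body (75 mm by 187 mm) begins 45 mm behind the grasp point.
Start: joints at [-1.231, 0.689, -0.195, 1.565, 0.157, 0.902, -0.215], TCP at [0.188, 0.596, 0.247] pointing down, gripper open.
Joint ranges: [-3.01, 3.01], [-0.46, 2.08], [-1.47, 1.51], [0.13, 2.56], [-1, 4.14], [0.04, 2.09], [-2.66, 2.66]. Speed limits (rad/s): [2.57, 2.57, 3.14, 3.14, 3.14, 3.14, 3.14].

### API

Orientations are given as a unit quaternion [x, y, z, w].
In Python, from plant import r, vision, workorder gives the robot as it stands.
- The arm moves only by the tool drive_tool, never from a script. Its argument "targets" is a list of rows, each an object of numbers: "tx", "ty", "tz": the shift along the world's x, y, z in units of 0.03 m (1.0 is 0.03 m); "wx", "wy", "wz": the turn, a rotation vector about the world's x, y, z in units of 60 degrees (1.0 is 60 degrees); "claw": the opening, from -1 (shut) to 1 (fully open). A call has exactly 8 rows; each row shifts and turns the commanded pose from where the row before left it; what a row does not reach is not made up. A row lasts 1/10 s, in which the tool goes at most 50 mm and 8.59 degrees, less where a joint would pass 70% of its speed; a pose out of reach is approached as far as the arm can. A call with a number of a shift or a turn outside -1 to 1 is refused whole. A call with a gripper value outside its range is refused whole. The fingers move at their own pace and stop on an object; "force" is the grip in N (left out, the last holds). Time passes only in rows, so rows that do not move let the fingers close, or fill a call up. It gives the time, the measured TCP pose, the force, the opening and the grip force at its end, in the units of the state.
- r.get_state(): the state, without advancing time (a new reading comes with each control period).
- vision.snapshot(name): name is "scene" or "top"; returns a dict with "image" (420x560x3 uint8, blue, green, red), "range_z" (420x560 float32, m along the optical axis (not along the pixel's ray), 0 where there is no reading), "K" (3x3 intrinsics, pixels), "cam_to_world" (4x4, takes a point from camera to world coordinates). Camera axes: x right, y up, looking along -z (the intrinsics and any distortion apply to the point x, -y, -z); pixel columns grow to the right and rows downward; lengths in m; the calibration is good to about 2 mm. A picture is of the moment at which its call begins.
- workorder.finish_job(): hands the job in; it is judged then, once.
The state is a dict: "clock": time; "q": joint angles; "qd": joint speeds; "joint_torque": joint torques, N m; "tool_pos": TCP position; "eef_rot": TCP orientation; "contact_force": force on the tool from outside, world axes, zero at the start; "moment": the same for the moment, N m; "opening": opening from 0.0 (shut) to 1.0 (fully open); "finger_force": force on a finger pad.
Only numpy, scipy, OpenCV 4.12 (cv2) and the standard library are available. Lean on these libraries where they do the work, as an engineer would, in place of code of your own. Each camera call takes 0.05 s, during which the arm holds its last target. There are 200 camera calls.

### The job

Take the T-handle key, seat it fully on the square spindle of the blue pressure unit and turn it clockwise until the pointer of the sprung arm stands exactly opposite the point of the brass rider. Work gently: do not push the key down hard, do not tighten past the mark, and do not touch the unit with the fingers or shift the rider or the other things on the bench. Leave the key fully seated on the spindle and let go of it.

Things in the scene. Friction and masses are not known exactly. Their poses are not given: they have to be found in the camera images.
- unit: Blue pressure unit, fixed to the bench: block 150 (its x) by 260 (its y) by 50 mm high. Origin at the centre of its underside, z up. On its deck: a steel spindle with a square head at (-25, -85) mm, a sprung steel arm, white scale, brass rider, and a spring block at (-55, 25). All but spindle and collar stays under 25 mm above the deck. The fingers must not touch the unit.
- spindle_foot (a point): On the spindle's upright axis, at the free height of the sprung collar, 60 mm above the bench: the key's mouth rests here when fully seated. Axes as the unit's. The square head stands up 22 mm from here, 14 mm across flats, the last 5 mm tapering to 8 mm. Its turned angle is not reported: at the start a face is turned 0 to 40 degrees clockwise, seen from above, from the unit's x axis.
- spindle_top (a point): Top of the square head, 22 mm above spindle_foot. A key lowered at a wrong angle stops on the taper 14 to 20 mm above its seat: lift a little, turn some 8 degrees, lower again lightly. Turning clockwise moves the arm's pointer about 10 mm per radian, against about 0.1 N m. It stays where it is left.
- collar: Sprung round steel collar about the spindle's foot, 40 mm across, its top 10 mm above the deck when free; the seated key rests on it. It gives about 1 mm per 6 N (the key's own weight sinks it about 0.5 mm), 6 mm at most; do not press it down by more than 3 mm. Origin under its centre.
- tension_arm: Sprung steel arm that swings level on the deck. Origin on its vertical pivot at deck height; its y axis points along the arm to the pointer. The spring pushes it back towards the scale's start; tightening swings it counter-clockwise seen from above, the pointer moving towards the unit's -x side.
- pointer_tip (a point): End of the arm's thin pointer, 120 mm from the pivot, 10 mm above the deck.
- mark (a point): Where pointer_tip must come: in front of the point of the brass rider (12 by 12 by 14 mm block with a thin point towards the pivot, stiff on the scale's rim), 120 mm from the pivot, 10 mm above the deck. Its y axis points away from the pivot; pointer_tip starts on its +x side, 9 to 23 mm off, and must come to x = 0.
- key: Loose bright steel T-handle key, 250 g, standing upright on its socket. Origin at the centre of the socket's mouth (underside), z up. Socket 34 by 34, 40 mm high; square hole 16 by 16, 34 mm deep, sides along the key's x and y. Neck 15 mm thick to 50 mm; cross handle 66 mm long (x), 14 mm wide (y), 50 to 76 mm high. On the spindle it has about 9 degrees of play either way.
- key_grip (a point): Point in the middle of the key's handle, 64 mm above the key's mouth; pinch the handle's 14 mm width (along the key's y) here from above.
- die_plate: Loose copper embossing plate 100 by 130 by 10 mm lying flat, to be left alone. Origin under its centre.
- oil_jar: Loose jar 60 mm across and 90 mm high, to be left alone. Origin under its centre.
- blank: Loose aluminium plate 70 by 110 by 10 mm lying flat, to be left alone. Origin under its centre.

How it is judged:
On the way, in this order (a step that is already met when the one before it is completed fails the run):
1. the key is engaged on the square of the spindle (mouth less than 11 mm above the collar's free height, within 4 mm of the axis) (z of key in the frame of spindle_foot below 0.011 m and horizontal distance between key and spindle_foot below 0.004 m), for 0.2 s.
2. with the key on the spindle the pointer is brought within 2.5 mm of the mark (all of step 1 and x of pointer_tip in the frame of mark between -0.0025 and 0.0025 m), for 0.2 s.
At the end, for the whole second after the job is handed in: The arm's pointer stands within 2.5 mm of the mark either way, along the scale; the key is at rest, upright and fully seated on the spindle (mouth less than 4 mm above the collar's free height, within 4 mm of the axis, tilted under 0.12 rad) and released (x of pointer_tip in the frame of mark between -0.0025 and 0.0025 m and z of key in the frame of spindle_foot below 0.004 m and horizontal distance between key and spindle_foot below 0.004 m and angle between key's own z axis and vertical below 0.12 rad and linear speed of key below 0.02 m/s); the robot touches nothing.
It fails at once if the arm is over-tightened: the pointer goes more than 5 mm past the mark (x of pointer_tip in the frame of mark below -0.005 m).
It fails at once if the key presses the sprung collar down by more than 3.5 mm (over about 21 N) (horizontal distance between key and spindle_foot below 0.02 m and z of key in the frame of spindle_foot below -0.0035 m).
It fails at once if the key is jammed or forced on the unit (contact forces adding up to more than 120 N) (contact force between key and unit above 120 N).
It fails at once if the fingers push on the unit or its arm or rider (over 3 N) (contact force between the fingers and unit above 3 N).
It fails at once if the rider is shifted by more than 2 mm, or a bystander by more than 15 mm (distance of mark from where it was at the start of the episode above 0.002 m or distance of any of die_plate, oil_jar, blank from where it was at the start of the episode above 0.015 m).
It also fails if it takes over 64 s, if anything falls off the work surface, if the arm or the gripper's body presses on something with over 40 N, if the wrist force passes 120 N, or if a joint passes its speed limit or range.

## Working session

There is one attempt and no reset: what is moved stays moved. The work goes in short steps, Python scripts to look and compute and a tool call to move; the robot and the scene stay as the last step left them, time stands still between calls to the robot, and variables do not carry over. Pictures are saved under pics/ and viewed, at most 10 in all, crops included, and the job is handed in when it is done.

Besides the shell and the picture viewer there is one more tool, called after "Emit:" in YAML: its name, and indented under it one key for each argument. drive_tool: Moves the arm, as the interface text tells. Its arguments: {"type":"object","properties":{"targets":{"type":"array","items":{"type":"object","properties":{"tx":{"type":"number"},"ty":{"type":"number"},"tz":{"type":"number"},"wx":{"type":"number"},"wy":{"type":"number"},"wz":{"type":"number"},"claw":{"type":"number"}}}},"force":{"type":"number"}},"required":["targets"]}

```bash
ls; mkdir -p pics; cat > h.py <<'E'
import numpy as np, cv2
from plant import r, vision, workorder
def snap(n):
    s=vision.snapshot(n); return s
def pts(s):
    "world point per pixel from depth"
    K=s["K"];z=s["range_z"];h,w=z.shape
    u,v=np.meshgrid(np.arange(w),np.arange(h))
    c=np.stack([(u-K[0,2])/K[0,0]*z,-(v-K[1,2])/K[1,1]*z,-z,np.ones_like(z)],-1)
    return (c@s["cam_to_world"].T)[...,:3]
def ray(s,u,v,h):
    K=s["K"];T=s["cam_to_world"]
    d=T[:3,:3]@np.array([(u-K[0,2])/K[0,0],-(v-K[1,2])/K[1,1],-1.]);o=T[:3,3]
    return o+d*(h-o[2])/d[2]
E
python3 - <<'E'
from h import *
for n in("scene","top"):
    s=snap(n);cv2.imwrite(f"pics/{n}0.png",s["image"]);print(n,s["K"].round(1).tolist(),s["cam_to_world"].round(3).tolist(),s.keys())
    np.savez(f"{n}0.npz",**{k:s[k] for k in("image","range_z","K","cam_to_world")})
st=r.get_state();print(st,r.tip_reach)
E
```

```text
pics
scene [[464.4, 0.0, 279.8], [0.0, 464.4, 211.8], [0.0, 0.0, 1.0]] [[-0.03, -0.757, 0.653, 1.433], [0.999, -0.012, 0.033, 0.065], [-0.017, 0.653, 0.757, 1.01], [0.0, 0.0, 0.0, 1.0]] dict_keys(['image', 'range_z', 'K', 'cam_to_world'])
top [[512.9, 0.0, 281.8], [0.0, 512.9, 214.3], [0.0, 0.0, 1.0]] [[-0.006, 0.986, -0.167, 0.428], [-1.0, -0.005, 0.001, 0.031], [0.0, 0.167, 0.986, 1.259], [0.0, 0.0, 0.0, 1.0]] dict_keys(['image', 'range_z', 'K', 'cam_to_world'])
{'clock': 0.1, 'q': array([-1.23118233,  0.68989918, -0.19453116,  1.56620958,  0.15735727,
        0.90250124, -0.21512517]), 'qd': array([ 0.00030855, -0.00338822,  0.00039413,  0.0005127 , -0.00142077,
        0.00079955, -0.0012063 ]), 'joint_torque': array([-3.95140945e-03, -5.28492951e+01, -1.27162546e+00, -1.53835326e+01,
       -5.25692815e-02,  2.02547009e-03,  6.03157400e-05]), 'tool_pos': array([0.18805424, 0.59547339, 0.24599921]), 'eef_rot': array([ 1.52266598e-01,  9.88339125e-01, -8.08715153e-04, -4.63354052e-05]), 'contact_force': array([-0.40870276,  0.14063949,  0.37784359]), 'moment': array([-0.01247547,  0.0137476 ,  0.01019257]), 'finger_force': 0.0, 'opening': 1.0049602323659383} 0.008
```

View pics/top0.png

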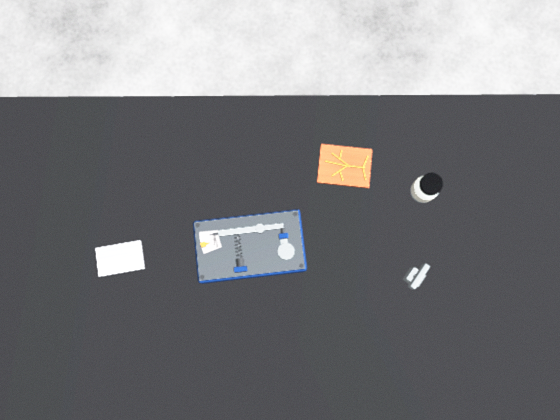

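View pics/scene0.png

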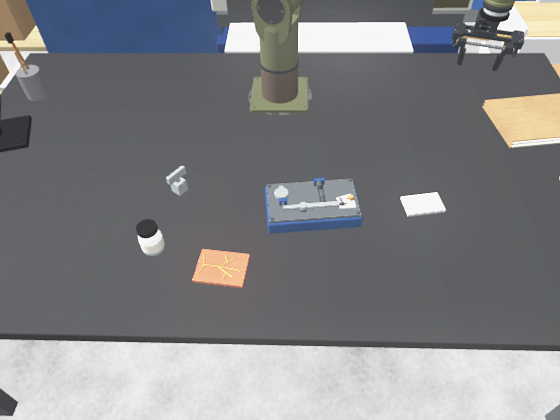

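The top view shows the unit (corners about (194,221), (300,211), (306,270), (200,282)), with the spindle at (286,251), the pointer near (210,235) and the rider near (204,244). The key handle is at (421,276). The scene view agrees: key at (178,180), unit at (312,205).

```bash
cat > m.py <<'E'
from h import *
def load(n): return dict(np.load(f"{n}0.npz"))
for n in("top","scene"):
    s=load(n);P=pts(s);X,Y,Z=P[...,0],P[...,1],P[...,2]
    near=(X>.15)&(X<.85)&(abs(Y)<.5)&(Z>-.02)&(Z<.2)
    def rect(m,lab):
        m=cv2.morphologyEx(m.astype(np.uint8),cv2.MORPH_OPEN,np.ones((2,2)))
        k,L,S,C=cv2.connectedComponentsWithStats(m)
        for i in range(1,k):
            if S[i,4]>12:
                q=P[L==i];(c,wh,a)=cv2.minAreaRect((q[:,:2]*1000).astype(np.float32))
                print(n,lab,C[i].round(),S[i,4],np.round(c,1),np.round(wh,1),round(a,1),"z",np.percentile(q[:,2],[5,50,95]).round(4))
    rect(near&(Z>.043)&(Z<.053),"deck"); rect(near&(Z>.064),"high")
    rect(near&(Z>.03)&(Z<.043),"sock")
s=load("top")
a=cv2.resize(s["image"][203:290,185:315],None,fx=6,fy=6,interpolation=cv2.INTER_CUBIC);cv2.imwrite("pics/unit.png",a)
s=load("scene")
a=cv2.resize(s["image"][165:235,255:370],None,fx=6.5,fy=6.5,interpolation=cv2.INTER_CUBIC);cv2.imwrite("pics/unit2.png",a)
E
python3 m.py
```

```text
top deck [249. 248.] 4336 [523.9 102.3] [206.6 251.8] 6.2 z [0.0448 0.0497 0.0549]
top high [431. 185.] 466 [ 589.3 -164.3] [ 52.7 503.9] 33.6 z [0.0573 0.0888 0.0933]
top high [260. 229.] 93 [595.5  82.1] [35.3 17.5] 86.0 z [0.0516 0.0671 0.0712]
top high [274. 227.] 20 [515.9  41.9] [177.3   9.7] 4.0 z [0.0593 0.0661 0.128 ]
top high [281. 227.] 19 [599.   31.2] [ 7.6 14.9] 30.5 z [0.0492 0.065  0.0683]
top high [222. 233.] 30 [586.5 169.4] [10.7 18.3] 11.8 z [0.0591 0.0646 0.0696]
top high [235. 232.] 31 [587.7 139.2] [18.3  9.5] 69.7 z [0.0488 0.065  0.0699]
top high [246. 232.] 31 [589.2 114.9] [ 5.7 22. ] 9.8 z [0.0465 0.0649 0.0687]
top high [284. 236.] 59 [579.9  25.7] [21.3 15.1] 89.6 z [0.0494 0.0675 0.0735]
top high [286. 252.] 36 [542.3  19. ] [11.7 12. ] 0.8 z [0.0563 0.078  0.0837]
top high [240. 267.] 128 [467.6  92. ] [141.4  35.9] 42.7 z [0.0473 0.0696 0.0743]
top high [420. 277.] 194 [ 484.5 -297.5] [31.7 82.7] 53.3 z [-0.0012  0.0746  0.0782]
top sock [418. 198.] 16 [ 673.7 -301.6] [19.8  3.4] 54.3 z [0.028  0.0374 0.0419]
top sock [412. 275.] 81 [ 486.4 -275.5] [1
[... 2165 characters left out ...]
9.8 z [0.0597 0.0736 0.0816]
scene high [352. 197.] 13 [557.8 223.2] [ 8.9 18.8] 30.9 z [0.0514 0.0645 0.0689]
scene high [309. 205.] 303 [993.8  45.9] [171.2 862.4] 81.3 z [0.058  0.0673 0.072 ]
scene high [148. 231.] 406 [1034.1 -154.4] [909.   52.9] 25.5 z [0.0628 0.0895 0.0936]
scene sock [180. 184.] 71 [ 479.  -272.4] [23.1 51.6] 56.1 z [0.0245 0.0374 0.0433]
scene sock [352. 221.] 64 [614.2 228.3] [21.3 71. ] 29.9 z [0.0225 0.0338 0.0408]
scene sock [314. 223.] 185 [1015.6   58.6] [137.8 823.6] 81.4 z [0.0261 0.0343 0.041 ]
scene sock [278. 226.] 66 [641.3  17.9] [ 8.6 46.3] 5.4 z [0.0254 0.0332 0.0414]
scene sock [155. 246.] 70 [ 702.7 -301.4] [30.6 64. ] 56.3 z [0.0219 0.0313 0.0371]
```

View pics/unit.png

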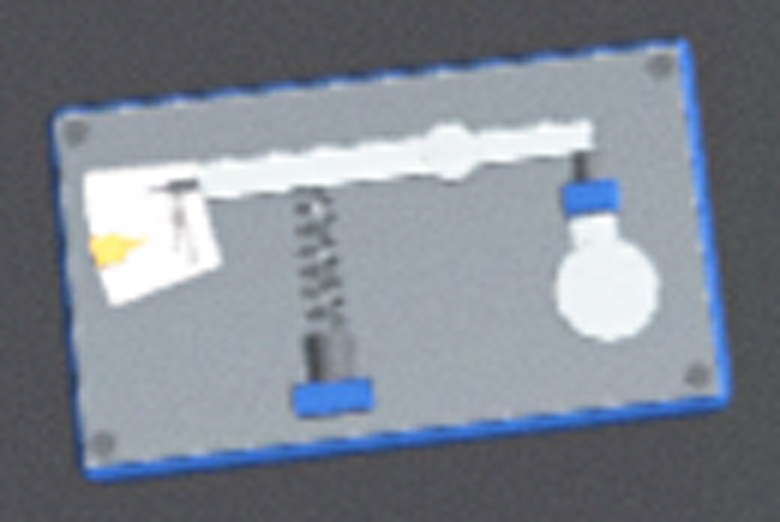

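View pics/unit2.png

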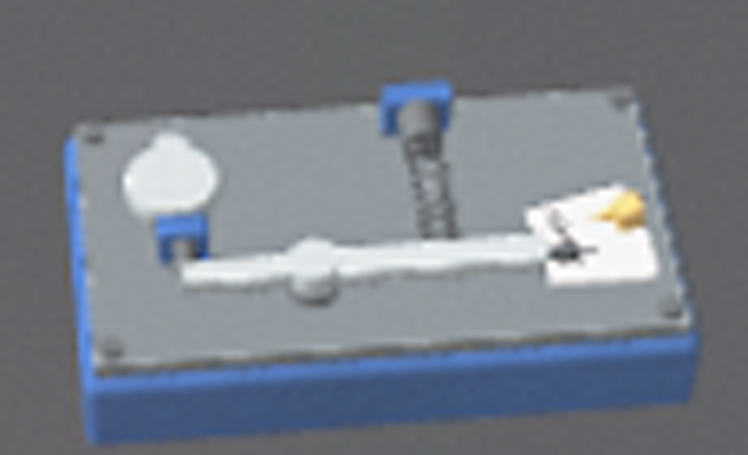

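The crops show the collar centre at crop (607,290), the pivot at (452,150), the pointer tip at about (155,188) and the rider point at about (143,243). The second view agrees. The square's angle can't be seen, so I'll find it by trial.

```bash
cat > m2.py <<'E'
from h import *
s=dict(np.load("top0.npz"));s2=dict(np.load("scene0.npz"))
T=lambda u,v,h:ray(s,185+(u+.5)/6-.5,203+(v+.5)/6-.5,h)
S=lambda u,v,h:ray(s2,255+(u+.5)/6.5-.5,165+(v+.5)/6.5-.5,h)
f=lambda p:(p[:2]*1000).round(1)
c=[T(55,112,.05),T(688,42,.05),T(728,400,.05),T(85,470,.05)]
print("corners",[f(x) for x in c],"centre",f(sum(c)/4))
y=(c[0]-c[1])+(c[3]-c[2]);print("yaw of unit",np.degrees(np.arctan2(-y[0],y[1])), "dims",[np.linalg.norm(c[i]-c[i-1]).round(4) for i in range(4)])
a=np.arctan2(-y[0],y[1]);R=np.array([[np.cos(a),-np.sin(a)],[np.sin(a),np.cos(a)]])
print("spindle by unit",f((sum(c)/4)[:2]+R@[-.025,-.085]),"by collar",f(T(607,290,.06)),f(S(170,181,.06)))
pv,pt,rd=T(452,150,.067),T(155,188,.06),T(143,243,.06)
print("pivot",f(pv),f(S(315,250,.067)),"ptr",f(pt),f(S(588,250,.06)),"rider",f(rd),f(S(600,217,.06)))
# key: handle
for n,q in(("top",s),("scene",s2)):
    P=pts(q);m=(abs(P[...,2]-.075)<.004)&(abs(P[...,0]-.48)<.07)&(abs(P[...,1]+.29)<.06)
    m=cv2.erode(m.astype(np.uint8),np.ones((1,1)))
    v,u=np.nonzero(m);w=np.array([ray(q,a,b,.076)[:2] for a,b in zip(u,v)])
    r_=cv2.minAreaRect((w*1000).astype(np.float32));e=np.cov(w.T);l,V=np.linalg.eigh(e)
    print(n,len(u),"mean",(w.mean(0)*1000).round(1),"rect",np.round(r_[0],1),np.round(r_[1],1),"axis deg",np.degrees(np.arctan2(V[1,1],V[0,1])).round(1),"len",(np.sqrt(l*12)*1000).round(1))
g=np.hstack([cv2.resize(s["image"][255:300,395:440],None,fx=8,fy=8,interpolation=2),cv2.resize(s2["image"][160:205,155:200],None,fx=8,fy=8,interpolation=2)])
cv2.imwrite("pics/key.png",g)
E
python3 m2.py
```

```text
corners [array([616.7, 239.5]), array([643.6, -12.4]), array([501.2, -26.4]), array([475.4, 224.5])] centre [559.2 106.3]
yaw of unit 5.979747482877936 dims [np.float64(0.1421), np.float64(0.2533), np.float64(0.143), np.float64(0.2523)]
spindle by unit [543.2  19.2] by collar [543.6  20.7] [542.3  24.2]
pivot [598.1  81. ] [587.6  86.4] ptr [584.7 197.8] [579.6 201.5] rider [563.  202.1] [560.6 207.7]
top 163 mean [ 482.7 -284.5] rect [ 483.2 -284.5] [13.7 65.3] axis deg 143.6 len [13.6 65.2]
scene 85 mean [ 483.2 -282.1] rect [ 483.2 -282.6] [18.7 69.4] axis deg 145.2 len [18.1 69. ]
```

View pics/key.png

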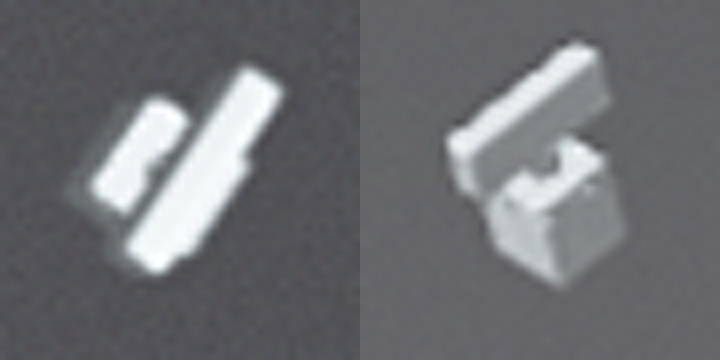

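The key stands upright at about (483,-284) mm with its handle axis at about 144°. The pointer has about 21 mm to travel. I'm moving towards the key now.

Emit:
drive_tool:
  targets:
    - {"tx":1,"ty":-1,"claw":1}
    - {"tx":1,"ty":-1,"claw":1}
    - {"tx":1,"ty":-1,"claw":1}
    - {"tx":1,"ty":-1,"claw":1}
    - {"tx":1,"ty":-1,"claw":1}
    - {"tx":1,"ty":-1,"claw":1}
    - {"tx":1,"ty":-1,"claw":1}
    - {"tx":1,"ty":-1,"claw":1}
  force: 30

```text
validation failed for argument at $.ta...
```

Emit:
drive_tool:
  targets:
    - {"tx":0.2,"ty":-1,"claw":1}
    - {"tx":0.2,"ty":-1,"claw":1}
    - {"tx":0.2,"ty":-1,"claw":1}
    - {"tx":0.2,"ty":-1,"claw":1}
    - {"tx":0.2,"ty":-1,"claw":1}
    - {"tx":0.2,"ty":-1,"claw":1}
    - {"tx":0.2,"ty":-1,"claw":1}
    - {"tx":0.2,"ty":-1,"claw":1}

```text
validation failed for argument at $.ta...
```

Emit:
drive_tool:
  targets:
    - {"ty":-1,"wz":-0.0385,"claw":1}
    - {"ty":-1,"wz":-0.0385,"claw":1}
    - {"ty":-1,"wz":-0.0385,"claw":1}
    - {"ty":-1,"wz":-0.0385,"claw":1}
    - {"ty":-1,"wz":-0.0385,"claw":1}
    - {"ty":-1,"wz":-0.0385,"claw":1}
    - {"ty":-1,"wz":-0.0385,"claw":1}
    - {"ty":-1,"wz":-0.0385,"claw":1}

```text
validation failed for argument at $.ta...
```

Emit:
drive_tool:
  targets:
    - {"ty":-1,"tz":-0.5,"claw":1}
    - {"ty":-1,"tz":-0.5,"claw":1}
    - {"ty":-1,"tz":-0.5,"claw":1}
    - {"ty":-1,"tz":-0.5,"claw":1}
    - {"ty":-0.8,"tz":-0.5,"claw":1}
    - {"ty":-0.3,"tz":-0.5,"claw":1}
    - {"claw":1}
    - {"claw":1}

```text
validation failed for argument at $.ta...
```

```bash
cat >> h.py <<'E'
def st():
    s=r.get_state();q=s["eef_rot"]
    from scipy.spatial.transform import Rotation as R
    M=R.from_quat(q).as_matrix()
    print("t",round(s["clock"],2),"pos",(s["tool_pos"]*1000).round(1),"yaw_y",np.degrees(np.arctan2(M[1,1],M[0,1])).round(2),"zax",M[:,2].round(4),"q",s["q"].round(2),"F",s["contact_force"].round(2),"M",s["moment"].round(2),"open",round(s["opening"],3),"ff",round(s["finger_force"],1))
E
python3 -c "
from h import *
st()"
```

```text
t 0.1 pos [188.1 595.5 246. ] yaw_y 72.48 zax [-3.0e-04 -1.6e-03 -1.0e+00] q [-1.23  0.69 -0.19  1.57  0.16  0.9  -0.22] F [-0.41  0.14  0.38] M [-0.01  0.01  0.01] open 1.005 ff 0.0
```

The calls were refused, probably because every field has to be present. I'll retry with full rows.

Emit:
drive_tool:
  targets:
    - {"tx":1,"ty":-1,"tz":0,"wx":0,"wy":0,"wz":0,"claw":1}
    - {"tx":1,"ty":-1,"tz":0,"wx":0,"wy":0,"wz":0,"claw":1}
    - {"tx":1,"ty":-1,"tz":0,"wx":0,"wy":0,"wz":0,"claw":1}
    - {"tx":1,"ty":-1,"tz":0,"wx":0,"wy":0,"wz":0,"claw":1}
    - {"tx":1,"ty":-1,"tz":0,"wx":0,"wy":0,"wz":0,"claw":1}
    - {"tx":1,"ty":-1,"tz":0,"wx":0,"wy":0,"wz":0,"claw":1}
    - {"tx":1,"ty":-1,"tz":0,"wx":0,"wy":0,"wz":0,"claw":1}
    - {"tx":1,"ty":-1,"tz":0,"wx":0,"wy":0,"wz":0,"claw":1}
  force: 30

```text
clock: 0.9
tool_pos: [0.429, 0.3544, 0.2465]
eef_rot: [0.152, 0.988, -0.0, -0.0]
contact_force: [1.6, 0.5, 0.4]
opening: 1.004
finger_force: 0.0
```

Emit:
drive_tool:
  targets:
    - {"tx":0.2,"ty":-1,"tz":0,"wx":0,"wy":0,"wz":0,"claw":1}
    - {"tx":0.2,"ty":-1,"tz":0,"wx":0,"wy":0,"wz":0,"claw":1}
    - {"tx":0.2,"ty":-1,"tz":0,"wx":0,"wy":0,"wz":0,"claw":1}
    - {"tx":0.2,"ty":-1,"tz":0,"wx":0,"wy":0,"wz":0,"claw":1}
    - {"tx":0.2,"ty":-1,"tz":0,"wx":0,"wy":0,"wz":0,"claw":1}
    - {"tx":0.2,"ty":-1,"tz":0,"wx":0,"wy":0,"wz":0,"claw":1}
    - {"tx":0.2,"ty":-1,"tz":0,"wx":0,"wy":0,"wz":0,"claw":1}
    - {"tx":0.2,"ty":-1,"tz":0,"wx":0,"wy":0,"wz":0,"claw":1}

```text
clock: 1.7
tool_pos: [0.4761, 0.1147, 0.2465]
eef_rot: [0.152, 0.988, -0.0, -0.0]
contact_force: [-0.2, -0.8, -0.3]
opening: 0.998
finger_force: 0.0
```

Emit:
drive_tool:
  targets:
    - {"tx":0,"ty":-1,"tz":0,"wx":0,"wy":0,"wz":-0.04,"claw":1}
    - {"tx":0,"ty":-1,"tz":0,"wx":0,"wy":0,"wz":-0.04,"claw":1}
    - {"tx":0,"ty":-1,"tz":0,"wx":0,"wy":0,"wz":-0.04,"claw":1}
    - {"tx":0,"ty":-1,"tz":0,"wx":0,"wy":0,"wz":-0.04,"claw":1}
    - {"tx":0,"ty":-1,"tz":0,"wx":0,"wy":0,"wz":-0.04,"claw":1}
    - {"tx":0,"ty":-1,"tz":0,"wx":0,"wy":0,"wz":-0.04,"claw":1}
    - {"tx":0,"ty":-1,"tz":0,"wx":0,"wy":0,"wz":-0.04,"claw":1}
    - {"tx":0,"ty":-1,"tz":0,"wx":0,"wy":0,"wz":-0.03,"claw":1}

```text
clock: 2.5
tool_pos: [0.4758, -0.1252, 0.2466]
eef_rot: [0.311, 0.951, 0.0, -0.0]
contact_force: [-0.2, -0.2, 0.8]
opening: 0.997
finger_force: 0.0
```

Emit:
drive_tool:
  targets:
    - {"tx":0,"ty":-1,"tz":-0.5,"wx":0,"wy":0,"wz":0,"claw":1}
    - {"tx":0,"ty":-1,"tz":-0.5,"wx":0,"wy":0,"wz":0,"claw":1}
    - {"tx":0,"ty":-1,"tz":-0.5,"wx":0,"wy":0,"wz":0,"claw":1}
    - {"tx":0,"ty":-1,"tz":-0.5,"wx":0,"wy":0,"wz":0,"claw":1}
    - {"tx":0,"ty":-0.8,"tz":-0.5,"wx":0,"wy":0,"wz":0,"claw":1}
    - {"tx":0,"ty":-0.3,"tz":-0.5,"wx":0,"wy":0,"wz":0,"claw":1}
    - {"tx":0,"ty":0,"tz":0,"wx":0,"wy":0,"wz":0,"claw":1}
    - {"tx":0,"ty":0,"tz":0,"wx":0,"wy":0,"wz":0,"claw":1}

```text
clock: 3.3
tool_pos: [0.4763, -0.2753, 0.1565]
eef_rot: [0.309, 0.951, 0.001, -0.001]
contact_force: [0.2, 0.3, 0.2]
opening: 1.002
finger_force: 0.0
```

```bash
python3 -c "
from h import *
st()"
```

```text
t 3.3 pos [ 476.3 -275.3  156.5] yaw_y 53.97 zax [-6.0e-04  1.7e-03 -1.0e+00] q [ 0.55  0.72 -0.19  1.88  0.23  0.56  1.16] F [0.18 0.29 0.23] M [-0.01 -0.08 -0.  ] open 1.002 ff 0.0
```

Emit:
drive_tool:
  targets:
    - {"tx":0.22,"ty":-0.28,"tz":0,"wx":0,"wy":0,"wz":0,"claw":1}
    - {"tx":0,"ty":0,"tz":-1,"wx":0,"wy":0,"wz":0,"claw":1}
    - {"tx":0,"ty":0,"tz":-1,"wx":0,"wy":0,"wz":0,"claw":1}
    - {"tx":0,"ty":0,"tz":-0.8,"wx":0,"wy":0,"wz":0,"claw":0.2}
    - {"tx":0,"ty":0,"tz":-0.65,"wx":0,"wy":0,"wz":0,"claw":0}
    - {"tx":0,"ty":0,"tz":0,"wx":0,"wy":0,"wz":0,"claw":-0.4}
    - {"tx":0,"ty":0,"tz":0,"wx":0,"wy":0,"wz":0,"claw":-0.5}
    - {"tx":0,"ty":0,"tz":0,"wx":0,"wy":0,"wz":0,"claw":-0.6}
  force: 30

```text
clock: 4.1
tool_pos: [0.484, -0.2856, 0.0547]
eef_rot: [0.31, 0.951, -0.0, 0.001]
contact_force: [-0.0, -0.6, -0.5]
opening: 0.569
finger_force: 0.0
```

Emit:
drive_tool:
  targets:
    - {"tx":0,"ty":0,"tz":0,"wx":0,"wy":0,"wz":0,"claw":-0.8}
    - {"tx":0,"ty":0,"tz":0,"wx":0,"wy":0,"wz":0,"claw":-1}
    - {"tx":0,"ty":0,"tz":0,"wx":0,"wy":0,"wz":0,"claw":-1}
    - {"tx":0,"ty":0,"tz":0,"wx":0,"wy":0,"wz":0,"claw":-1}
    - {"tx":0,"ty":0,"tz":0,"wx":0,"wy":0,"wz":0,"claw":-1}
    - {"tx":0,"ty":0,"tz":0,"wx":0,"wy":0,"wz":0,"claw":-1}
    - {"tx":0,"ty":0,"tz":0,"wx":0,"wy":0,"wz":0,"claw":-1}
    - {"tx":0,"ty":0,"tz":0,"wx":0,"wy":0,"wz":0,"claw":-1}
  force: 30

```text
clock: 4.9
tool_pos: [0.4827, -0.2855, 0.0534]
eef_rot: [0.31, 0.951, -0.0, 0.0]
contact_force: [0.3, 0.6, 2.9]
opening: 0.156
finger_force: 30.0
```

```bash
python3 -c "
from h import *
st()"
```

```text
t 4.9 pos [ 482.7 -285.5   53.4] yaw_y 53.88 zax [ 1.e-04 -1.e-04 -1.e+00] q [ 0.52  0.9  -0.12  1.89  0.28  0.37  1.13] F [0.31 0.6  2.87] M [-0.04  0.09  0.04] open 0.156 ff 30.0
```

Emit:
drive_tool:
  targets:
    - {"tx":0,"ty":0,"tz":0.3,"wx":0,"wy":0,"wz":0,"claw":-1}
    - {"tx":0,"ty":0,"tz":0.7,"wx":0,"wy":0,"wz":0,"claw":-1}
    - {"tx":0,"ty":0,"tz":1,"wx":0,"wy":0,"wz":0,"claw":-1}
    - {"tx":0,"ty":0,"tz":1,"wx":0,"wy":0,"wz":0,"claw":-1}
    - {"tx":0,"ty":0.3,"tz":1,"wx":0,"wy":0,"wz":0,"claw":-1}
    - {"tx":0,"ty":0.6,"tz":0.6,"wx":0,"wy":0,"wz":0,"claw":-1}
    - {"tx":0,"ty":0.8,"tz":0.4,"wx":0,"wy":0,"wz":0,"claw":-1}
    - {"tx":0,"ty":0.8,"tz":0,"wx":0,"wy":0,"wz":0,"claw":-1}

```text
clock: 5.7
tool_pos: [0.4833, -0.21, 0.2051]
eef_rot: [0.31, 0.951, 0.0, 0.002]
contact_force: [0.1, 0.8, -2.9]
opening: 0.156
finger_force: 30.0
```

Emit:
drive_tool:
  targets:
    - {"tx":0.2,"ty":0.8,"tz":0,"wx":0,"wy":0,"wz":0.05,"claw":-1}
    - {"tx":0.3,"ty":0.8,"tz":0,"wx":0,"wy":0,"wz":0.05,"claw":-1}
    - {"tx":0.3,"ty":0.8,"tz":0,"wx":0,"wy":0,"wz":0.05,"claw":-1}
    - {"tx":0.3,"ty":0.8,"tz":0,"wx":0,"wy":0,"wz":0.05,"claw":-1}
    - {"tx":0.3,"ty":0.8,"tz":0,"wx":0,"wy":0,"wz":0.05,"claw":-1}
    - {"tx":0.3,"ty":0.8,"tz":0,"wx":0,"wy":0,"wz":0.05,"claw":-1}
    - {"tx":0.3,"ty":0.8,"tz":0,"wx":0,"wy":0,"wz":0.05,"claw":-1}
    - {"tx":0,"ty":0.8,"tz":0,"wx":0,"wy":0,"wz":0.017,"claw":-1}

```text
clock: 6.5
tool_pos: [0.5435, -0.0173, 0.2033]
eef_rot: [0.122, 0.993, 0.0, 0.0]
contact_force: [-0.2, -0.2, -2.7]
opening: 0.158
finger_force: 30.0
```

Emit:
drive_tool:
  targets:
    - {"tx":0,"ty":0.6,"tz":0,"wx":0,"wy":0,"wz":0,"claw":-1}
    - {"tx":0,"ty":0.5,"tz":0,"wx":0,"wy":0,"wz":0,"claw":-1}
    - {"tx":0,"ty":0.18,"tz":-0.3,"wx":0,"wy":0,"wz":0,"claw":-1}
    - {"tx":0,"ty":0,"tz":-0.5,"wx":0,"wy":0,"wz":0,"claw":-1}
    - {"tx":0,"ty":0,"tz":-0.4,"wx":0,"wy":0,"wz":0,"claw":-1}
    - {"tx":0,"ty":0,"tz":0,"wx":0,"wy":0,"wz":0,"claw":-1}
    - {"tx":0,"ty":0,"tz":0,"wx":0,"wy":0,"wz":0,"claw":-1}
    - {"tx":0,"ty":0,"tz":0,"wx":0,"wy":0,"wz":0,"claw":-1}

```text
clock: 7.3
tool_pos: [0.5431, 0.0197, 0.1676]
eef_rot: [0.123, 0.992, 0.0, 0.0]
contact_force: [-0.3, 0.5, -3.1]
opening: 0.151
finger_force: 30.0
```

```bash
python3 - <<'E'
from h import *
st()
s=snap("scene");P=pts(s);s1=s
X,Y,Z=P[...,0],P[...,1],P[...,2]
m=(abs(X-.54)<.06)&(abs(Y-.02)<.06)&(Z>.105)&(Z<.145)
print(m.sum())
for lo in(.108,.116,.124,.132):
    k=m&(Z>lo)&(Z<lo+.008); v,u=np.nonzero(k)
    if len(u): print(lo,"px u",u.min(),u.max(),"v",v.min(),v.max(),"Y",P[k][:,1].min().round(4),P[k][:,1].max().round(4),"Xmax",P[k][:,0].max().round(4))
t=snap("top")
a=cv2.resize(s["image"][110:220,245:365],None,fx=5,fy=5,interpolation=2)
b=cv2.resize(t["image"][200:290,190:310],None,fx=3,fy=3,interpolation=2)
b=cv2.copyMakeBorder(b,0,a.shape[0]-b.shape[0],0,0,0);b=b[:,:200] if 0 else b
cv2.imwrite("pics/hover.png",cv2.resize(np.hstack([a,b]),None,fx=.8,fy=.8))
E
```

```text
t 7.3 pos [543.1  19.7 167.6] yaw_y 75.85 zax [ 8.e-04  0.e+00 -1.e+00] q [ 0.02  0.7  -0.24  1.89  0.28  0.58  0.92] F [-0.25  0.53 -3.1 ] M [ 0.   -0.01  0.02] open 0.151 ff 30.0
125
0.108 px u 273 285 v 180 183 Y 0.0044 0.0368 Xmax 0.5585
0.116 px u 272 287 v 174 182 Y 0.0017 0.0418 Xmax 0.5618
0.124 px u 272 287 v 171 181 Y 0.0022 0.0419 Xmax 0.5617
0.132 px u 272 287 v 170 178 Y 0.0023 0.0419 Xmax 0.5634
```

View pics/hover.png

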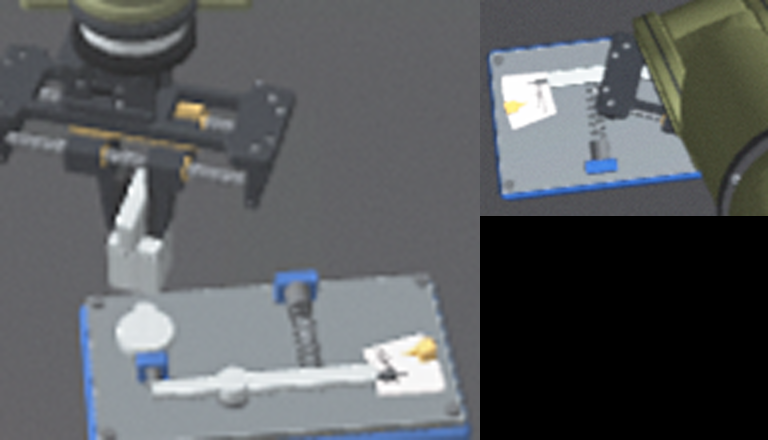

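The key hangs centred over the collar to within about 1–2 mm (scene crop socket about (137,262), collar about (145,328)). I'll lower gently.

Emit:
drive_tool:
  targets:
    - {"tx":0,"ty":0.03,"tz":-0.3,"wx":0,"wy":0,"wz":0,"claw":-1}
    - {"tx":0,"ty":0,"tz":-0.5,"wx":0,"wy":0,"wz":0,"claw":-1}
    - {"tx":0,"ty":0,"tz":-0.2,"wx":0,"wy":0,"wz":0,"claw":-1}
    - {"tx":0,"ty":0,"tz":-0.05,"wx":0,"wy":0,"wz":0,"claw":-1}
    - {"tx":0,"ty":0,"tz":-0.05,"wx":0,"wy":0,"wz":0,"claw":-1}
    - {"tx":0,"ty":0,"tz":-0.05,"wx":0,"wy":0,"wz":0,"claw":-1}
    - {"tx":0,"ty":0,"tz":-0.05,"wx":0,"wy":0,"wz":0,"claw":-1}
    - {"tx":0,"ty":0,"tz":0,"wx":0,"wy":0,"wz":0,"claw":-1}

```text
clock: 8.2
tool_pos: [0.5431, 0.0212, 0.1314]
eef_rot: [0.123, 0.992, 0.0, 0.0]
contact_force: [-0.2, 0.7, -1.8]
opening: 0.152
finger_force: 30.0
```

Emit:
drive_tool:
  targets:
    - {"tx":0,"ty":0,"tz":-0.05,"wx":0,"wy":0,"wz":0,"claw":-1}
    - {"tx":0,"ty":0,"tz":-0.05,"wx":0,"wy":0,"wz":0,"claw":-1}
    - {"tx":0,"ty":0,"tz":0,"wx":0,"wy":0,"wz":0,"claw":-1}
    - {"tx":0,"ty":0,"tz":0,"wx":0,"wy":0,"wz":0,"claw":-1}
    - {"tx":0,"ty":0,"tz":0,"wx":0,"wy":0,"wz":0,"claw":-1}
    - {"tx":0,"ty":0,"tz":0,"wx":0,"wy":0,"wz":0,"claw":-1}
    - {"tx":0,"ty":0,"tz":0,"wx":0,"wy":0,"wz":0,"claw":-1}
    - {"tx":0,"ty":0,"tz":0,"wx":0,"wy":0,"wz":0,"claw":-1}

```text
clock: 9.0
tool_pos: [0.5432, 0.0215, 0.1283]
eef_rot: [0.123, 0.992, 0.0, 0.0]
contact_force: [2.0, 4.0, -2.6]
opening: 0.159
finger_force: 30.0
```

```bash
python3 -c "
from h import *
st()"
```

```text
t 9.0 pos [543.2  21.5 128.3] yaw_y 75.92 zax [ 1.e-03  9.e-04 -1.e+00] q [ 0.    0.76 -0.21  1.91  0.31  0.49  0.9 ] F [ 1.96  3.98 -2.6 ] M [ 0.91 -0.45  0.01] open 0.159 ff 30.0
```

Lateral force shows the spindle is slightly towards +x and +y, so I'll shift and continue.

Emit:
drive_tool:
  targets:
    - {"tx":0.03,"ty":0.05,"tz":0,"wx":0,"wy":0,"wz":0,"claw":-1}
    - {"tx":0,"ty":0,"tz":-0.05,"wx":0,"wy":0,"wz":0,"claw":-1}
    - {"tx":0,"ty":0,"tz":-0.05,"wx":0,"wy":0,"wz":0,"claw":-1}
    - {"tx":0,"ty":0,"tz":0,"wx":0,"wy":0,"wz":0,"claw":-1}
    - {"tx":0,"ty":0,"tz":0,"wx":0,"wy":0,"wz":0,"claw":-1}
    - {"tx":0,"ty":0,"tz":0,"wx":0,"wy":0,"wz":0,"claw":-1}
    - {"tx":0,"ty":0,"tz":0,"wx":0,"wy":0,"wz":0,"claw":-1}
    - {"tx":0,"ty":0,"tz":0,"wx":0,"wy":0,"wz":0,"claw":-1}

```text
clock: 9.8
tool_pos: [0.5436, 0.022, 0.1254]
eef_rot: [0.123, 0.992, -0.0, -0.0]
contact_force: [0.0, 0.2, 5.1]
opening: 0.159
finger_force: 30.0
```

```bash
python3 -c "
from h import *
st()"
```

```text
t 9.8 pos [543.6  22.  125.4] yaw_y 75.88 zax [-1.e-04 -6.e-04 -1.e+00] q [-0.    0.77 -0.21  1.91  0.31  0.49  0.9 ] F [0.05 0.22 5.08] M [0.06 0.1  0.07] open 0.159 ff 30.0
```

Emit:
drive_tool:
  targets:
    - {"tx":0,"ty":0,"tz":0.07,"wx":0,"wy":0,"wz":0,"claw":-1}
    - {"tx":0,"ty":0,"tz":0.03,"wx":0,"wy":0,"wz":0.07,"claw":-1}
    - {"tx":0,"ty":0,"tz":0,"wx":0,"wy":0,"wz":0.07,"claw":-1}
    - {"tx":0,"ty":0,"tz":0,"wx":0,"wy":0,"wz":0,"claw":-1}
    - {"tx":0,"ty":0,"tz":-0.05,"wx":0,"wy":0,"wz":0,"claw":-1}
    - {"tx":0,"ty":0,"tz":-0.05,"wx":0,"wy":0,"wz":0,"claw":-1}
    - {"tx":0,"ty":0,"tz":-0.03,"wx":0,"wy":0,"wz":0,"claw":-1}
    - {"tx":0,"ty":0,"tz":0,"wx":0,"wy":0,"wz":0,"claw":-1}

```text
clock: 10.6
tool_pos: [0.5433, 0.0223, 0.1241]
eef_rot: [0.05, 0.999, -0.0, -0.0]
contact_force: [0.3, 0.5, -3.4]
opening: 0.156
finger_force: 30.0
```

```bash
python3 -c "
from h import *
st()"
```

```text
t 10.6 pos [543.3  22.3 124.1] yaw_y 84.28 zax [-8.e-04 -3.e-04 -1.e+00] q [ 0.02  0.77 -0.25  1.91  0.36  0.5   0.99] F [ 0.32  0.5  -3.38] M [ 0.01 -0.01 -0.04] open 0.156 ff 30.0
```

It drops freely at this angle, so I'm lowering further.

Emit:
drive_tool:
  targets:
    - {"tx":0,"ty":0,"tz":-0.05,"wx":0,"wy":0,"wz":0,"claw":-1}
    - {"tx":0,"ty":0,"tz":-0.05,"wx":0,"wy":0,"wz":0,"claw":-1}
    - {"tx":0,"ty":0,"tz":-0.05,"wx":0,"wy":0,"wz":0,"claw":-1}
    - {"tx":0,"ty":0,"tz":-0.05,"wx":0,"wy":0,"wz":0,"claw":-1}
    - {"tx":0,"ty":0,"tz":0,"wx":0,"wy":0,"wz":0,"claw":-1}
    - {"tx":0,"ty":0,"tz":0,"wx":0,"wy":0,"wz":0,"claw":-1}
    - {"tx":0,"ty":0,"tz":0,"wx":0,"wy":0,"wz":0,"claw":-1}
    - {"tx":0,"ty":0,"tz":0,"wx":0,"wy":0,"wz":0,"claw":-1}

```text
clock: 11.4
tool_pos: [0.5436, 0.0224, 0.1184]
eef_rot: [0.05, 0.999, 0.0, -0.0]
contact_force: [-0.0, -0.1, -3.3]
opening: 0.155
finger_force: 30.0
```

```bash
python3 -c "
from h import *
st()"
```

```text
t 11.4 pos [543.6  22.4 118.4] yaw_y 84.3 zax [-0.e+00  1.e-04 -1.e+00] q [ 0.02  0.78 -0.24  1.92  0.37  0.48  0.99] F [-0.03 -0.13 -3.27] M [-0.04 -0.   -0.01] open 0.155 ff 30.0
```

Emit:
drive_tool:
  targets:
    - {"tx":0,"ty":0,"tz":-0.04,"wx":0,"wy":0,"wz":0,"claw":-1}
    - {"tx":0,"ty":0,"tz":-0.04,"wx":0,"wy":0,"wz":0,"claw":-1}
    - {"tx":0,"ty":0,"tz":-0.04,"wx":0,"wy":0,"wz":0,"claw":-1}
    - {"tx":0,"ty":0,"tz":-0.04,"wx":0,"wy":0,"wz":0,"claw":-1}
    - {"tx":0,"ty":0,"tz":0,"wx":0,"wy":0,"wz":0,"claw":-1}
    - {"tx":0,"ty":0,"tz":0,"wx":0,"wy":0,"wz":0,"claw":-1}
    - {"tx":0,"ty":0,"tz":0,"wx":0,"wy":0,"wz":0,"claw":-1}
    - {"tx":0,"ty":0,"tz":0,"wx":0,"wy":0,"wz":0,"claw":-1}

```text
clock: 12.2
tool_pos: [0.5436, 0.0224, 0.1135]
eef_rot: [0.05, 0.999, 0.0, -0.0]
contact_force: [0.4, -0.5, -3.2]
opening: 0.16
finger_force: 30.0
```

```bash
python3 -c "
from h import *
st()"
```

```text
t 12.2 pos [543.6  22.4 113.5] yaw_y 84.3 zax [-1.e-04  0.e+00 -1.e+00] q [ 0.01  0.79 -0.24  1.92  0.37  0.47  0.98] F [ 0.44 -0.46 -3.24] M [-0.03 -0.01  0.04] open 0.16 ff 30.0
```

Emit:
drive_tool:
  targets:
    - {"tx":0,"ty":0,"tz":0,"wx":0,"wy":0,"wz":-0.07,"claw":-1}
    - {"tx":0,"ty":0,"tz":0,"wx":0,"wy":0,"wz":-0.1,"claw":-1}
    - {"tx":0,"ty":0,"tz":0,"wx":0,"wy":0,"wz":-0.1,"claw":-1}
    - {"tx":0,"ty":0,"tz":0,"wx":0,"wy":0,"wz":-0.1,"claw":-1}
    - {"tx":0,"ty":0,"tz":0,"wx":0,"wy":0,"wz":-0.1,"claw":-1}
    - {"tx":0,"ty":0,"tz":0,"wx":0,"wy":0,"wz":-0.1,"claw":-1}
    - {"tx":0,"ty":0,"tz":0,"wx":0,"wy":0,"wz":0,"claw":-1}
    - {"tx":0,"ty":0,"tz":0,"wx":0,"wy":0,"wz":0,"claw":-1}

```text
clock: 13.0
tool_pos: [0.5434, 0.022, 0.1135]
eef_rot: [0.34, 0.94, -0.0, -0.0]
contact_force: [-1.2, -1.4, -2.8]
opening: 0.155
finger_force: 30.0
```

```bash
python3 - <<'E'
from h import *
st()
t=snap("top");s=snap("scene")
a=cv2.resize(t["image"][220:265,185:245],None,fx=12,fy=12,interpolation=2)[:,:520]
b=cv2.resize(s["image"][180:225,320:370],None,fx=5.6,fy=12*.467,interpolation=2)
b=cv2.copyMakeBorder(b,0,a.shape[0]-b.shape[0],0,0,0)
cv2.imwrite("pics/p1.png",np.hstack([a,b]));print(a.shape,b.shape)
E
```

```text
t 13.0 pos [543.4  22.  113.5] yaw_y 50.23 zax [-4.e-04 -6.e-04 -1.e+00] q [-0.07  0.79 -0.09  1.92  0.15  0.44  0.61] F [-1.17 -1.44 -2.83] M [-0.47  0.12 -0.03] open 0.155 ff 30.0
(540, 520, 3) (540, 280, 3)
```

View pics/p1.png

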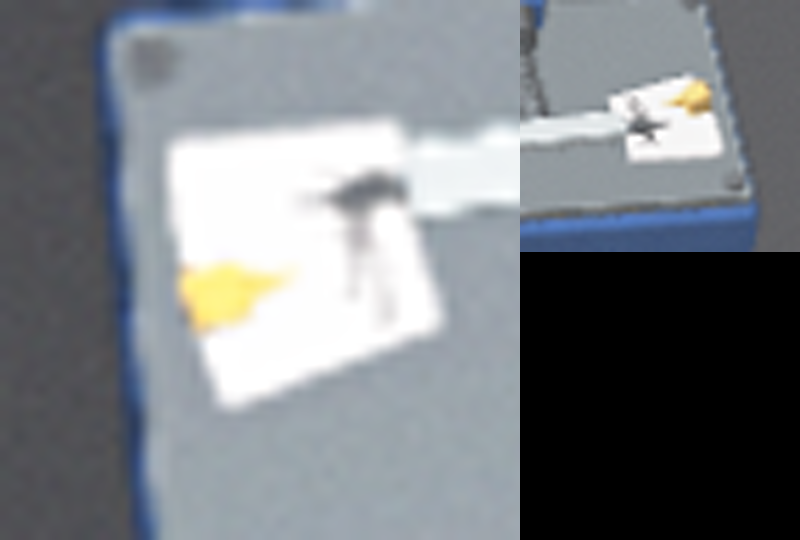

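The pointer tip is at crop (300,198) and the rider point at (297,277), which leaves about 15 mm. It is advancing at about 10 mm/rad as expected, so I'll turn 54° more.

Emit:
drive_tool:
  targets:
    - {"tx":0,"ty":0,"tz":0,"wx":0,"wy":0,"wz":-0.12,"claw":-1}
    - {"tx":0,"ty":0,"tz":0,"wx":0,"wy":0,"wz":-0.13,"claw":-1}
    - {"tx":0,"ty":0,"tz":0,"wx":0,"wy":0,"wz":-0.13,"claw":-1}
    - {"tx":0,"ty":0,"tz":0,"wx":0,"wy":0,"wz":-0.13,"claw":-1}
    - {"tx":0,"ty":0,"tz":0,"wx":0,"wy":0,"wz":-0.13,"claw":-1}
    - {"tx":0,"ty":0,"tz":0,"wx":0,"wy":0,"wz":-0.13,"claw":-1}
    - {"tx":0,"ty":0,"tz":0,"wx":0,"wy":0,"wz":-0.13,"claw":-1}
    - {"tx":0,"ty":0,"tz":0,"wx":0,"wy":0,"wz":0,"claw":-1}

```text
clock: 13.9
tool_pos: [0.5432, 0.022, 0.1135]
eef_rot: [0.731, 0.683, -0.001, 0.0]
contact_force: [-1.5, -3.1, -0.8]
opening: 0.157
finger_force: 30.0
```

```bash
cat > p.py <<'E'
from h import *
import sys
def meas(im,s,pv=np.array([.598,.081])):
    hsv=cv2.cvtColor(im.astype(np.uint8),cv2.COLOR_BGR2HSV)
    g=im.max(2)
    sub=np.zeros(g.shape,bool);sub[215:275,190:225]=1
    ye=sub&(hsv[...,1]>90)&(hsv[...,0]>15)&(hsv[...,0]<35)
    v,u=np.nonzero(ye);w=hsv[...,1][ye].astype(float)-60
    yc=ray(s,(u*w).sum()/w.sum(),(v*w).sum()/w.sum(),.06)[:2]
    # dark pointer: dark pixels in filled white scale
    wh=sub&(g>215)&(hsv[...,1]<50)
    hull=cv2.convexHull(np.argwhere(wh|ye)[:,::-1].astype(np.int32)); M=np.zeros(g.shape,np.uint8);cv2.fillConvexPoly(M,hull,1)
    M=cv2.erode(M,np.ones((3,3)))
    d=(M>0)&(g<130)&(hsv[...,1]<60);v2,u2=np.nonzero(d);w2=150.-g[d]
    dc=ray(s,(u2*w2).sum()/w2.sum(),(v2*w2).sum()/w2.sum(),.06)[:2]
    an=lambda p:np.arctan2(p[1]-pv[1],p[0]-pv[0])
    print("dark px",len(u2),(u2*w2).sum()/w2.sum(),(v2*w2).sum()/w2.sum(),"yel",len(u),u.mean(),v.mean(),"gap mm",((an(yc)-an(dc))*120).round(2),
      "r",np.linalg.norm(dc-pv).round(3),np.linalg.norm(yc-pv).round(3))
def run(name):
    st();S=[snap("top") for _ in range(4)];im=np.mean([x["image"].astype(float) for x in S],0)
    meas(im,S[0]);cv2.imwrite(name,cv2.resize(im[220:265,185:245].astype(np.uint8),None,fx=13,fy=13,interpolation=2))
if __name__=="__main__":
    s=dict(np.load("top0.npz"));meas(s["image"].astype(float),s);run(sys.argv[1])
E
python3 p.py pics/p2.png
```

```text
dark px 0 nan nan yel 24 202.95833333333334 243.95833333333334 gap mm nan r nan 0.139
t 13.9 pos [543.2  22.  113.5] yaw_y -3.88 zax [-8.e-04 -8.e-04 -1.e+00] q [-0.21  0.79  0.14  1.93 -0.23  0.43  0.03] F [-1.55 -3.13 -0.8 ] M [-0.65  0.4   0.03] open 0.157 ff 30.0
dark px 3 215.02456140350878 239.0 yel 25 203.0 244.04 gap mm 4.26 r 0.109 0.139p.py:15: RuntimeWarning: invalid value encountered in scalar divide
  dc=ray(s,(u2*w2).sum()/w2.sum(),(v2*w2).sum()/w2.sum(),.06)[:2]
p.py:17: RuntimeWarning: invalid value encountered in scalar divide
  print("dark px",len(u2),(u2*w2).sum()/w2.sum(),(v2*w2).sum()/w2.sum(),"yel",len(u),u.mean(),v.mean(),"gap mm",((an(yc)-an(dc))*120).round(2),
```

View pics/p2.png

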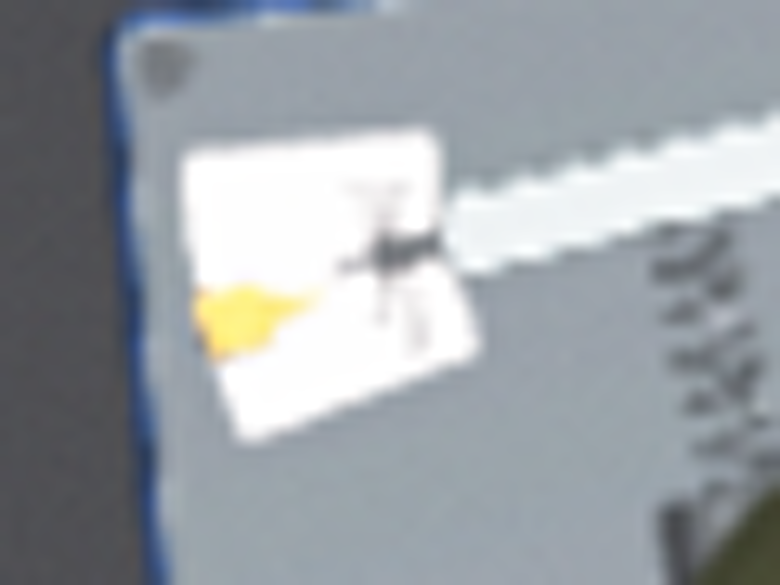

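The pointer tip is at crop (335,270) and the rider point at (318,298), about 4.2 mm still to go. I'll turn 18° and check.

Emit:
drive_tool:
  targets:
    - {"tx":0,"ty":0,"tz":0,"wx":0,"wy":0,"wz":-0.05,"claw":-1}
    - {"tx":0,"ty":0,"tz":0,"wx":0,"wy":0,"wz":-0.05,"claw":-1}
    - {"tx":0,"ty":0,"tz":0,"wx":0,"wy":0,"wz":-0.05,"claw":-1}
    - {"tx":0,"ty":0,"tz":0,"wx":0,"wy":0,"wz":-0.05,"claw":-1}
    - {"tx":0,"ty":0,"tz":0,"wx":0,"wy":0,"wz":-0.05,"claw":-1}
    - {"tx":0,"ty":0,"tz":0,"wx":0,"wy":0,"wz":-0.05,"claw":-1}
    - {"tx":0,"ty":0,"tz":0,"wx":0,"wy":0,"wz":0,"claw":-1}
    - {"tx":0,"ty":0,"tz":0,"wx":0,"wy":0,"wz":0,"claw":-1}

```text
clock: 14.9
tool_pos: [0.5432, 0.0222, 0.1134]
eef_rot: [0.828, 0.561, -0.0, -0.0]
contact_force: [-1.9, -3.1, -2.2]
opening: 0.154
finger_force: 30.0
```

```bash
sed -i 's/^    s=dict(np.load("top0.npz"));meas.*;run/    run/; s/fx=13,fy=13/fx=13,fy=13/; s/g<130)/g<150)/; s/150.-g/170.-g/' p.py; python3 p.py pics/p3.png
```

```text
t 14.9 pos [543.2  22.2 113.4] yaw_y -21.78 zax [-8.e-04 -2.e-04 -1.e+00] q [-0.25  0.8   0.21  1.93 -0.36  0.44 -0.16] F [-1.86 -3.13 -2.23] M [-0.87  0.7   0.1 ] open 0.154 ff 30.0
dark px 8 215.6439114391144 240.06918819188192 yel 25 203.0 244.04 gap mm 1.14 r 0.108 0.139
```

View pics/p3.png

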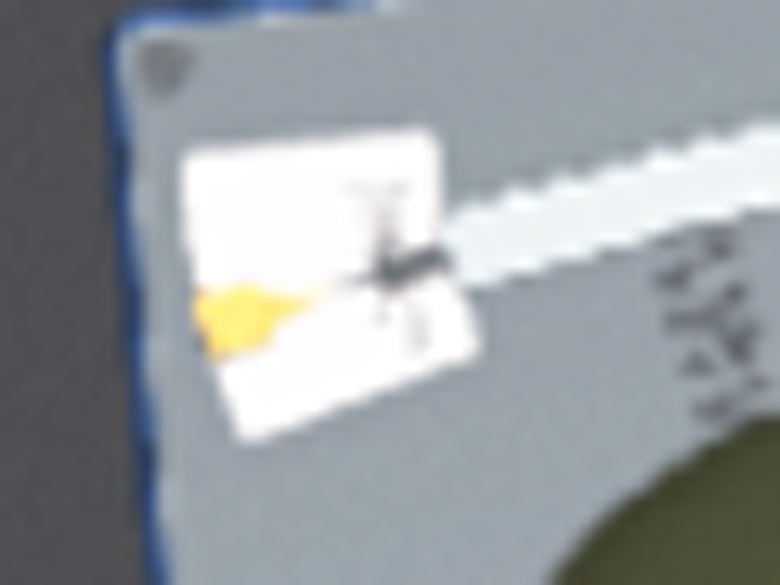

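The pointer line runs (445,258)–(345,283) and the rider point is at (320,297), about 1.2–1.4 mm left. I'll turn a last 6.5°, settle down 0.9 mm and measure.

Emit:
drive_tool:
  targets:
    - {"tx":0,"ty":0,"tz":0,"wx":0,"wy":0,"wz":-0.04,"claw":-1}
    - {"tx":0,"ty":0,"tz":0,"wx":0,"wy":0,"wz":-0.04,"claw":-1}
    - {"tx":0,"ty":0,"tz":0,"wx":0,"wy":0,"wz":-0.03,"claw":-1}
    - {"tx":0,"ty":0,"tz":-0.015,"wx":0,"wy":0,"wz":0,"claw":-1}
    - {"tx":0,"ty":0,"tz":-0.015,"wx":0,"wy":0,"wz":0,"claw":-1}
    - {"tx":0,"ty":0,"tz":0,"wx":0,"wy":0,"wz":0,"claw":-1}
    - {"tx":0,"ty":0,"tz":0,"wx":0,"wy":0,"wz":0,"claw":-1}
    - {"tx":0,"ty":0,"tz":0,"wx":0,"wy":0,"wz":0,"claw":-1}

```text
clock: 15.9
tool_pos: [0.5436, 0.0225, 0.1132]
eef_rot: [0.86, 0.511, 0.0, -0.0]
contact_force: [-3.1, -3.2, 3.5]
opening: 0.157
finger_force: 30.0
```

```bash
python3 p.py pics/p4.png
```

```text
t 15.9 pos [543.6  22.5 113.2] yaw_y -28.58 zax [ 2.e-04  2.e-04 -1.e+00] q [-0.27  0.81  0.24  1.93 -0.4   0.45 -0.23] F [-3.13 -3.19  3.52] M [-0.87  1.12  0.09] open 0.157 ff 30.0
dark px 8 216.1988416988417 240.20752895752895 yel 25 203.0 244.04 gap mm 0.38 r 0.107 0.139
```

Gap is about 0.4 mm and the collar is carrying the key, so I'm releasing.

Emit:
drive_tool:
  targets:
    - {"tx":-0.02,"ty":-0.02,"tz":0,"wx":0,"wy":0,"wz":0,"claw":-1}
    - {"tx":0,"ty":0,"tz":0,"wx":0,"wy":0,"wz":0,"claw":-0.6}
    - {"tx":0,"ty":0,"tz":0,"wx":0,"wy":0,"wz":0,"claw":-0.4}
    - {"tx":0,"ty":0,"tz":0,"wx":0,"wy":0,"wz":0,"claw":-0.2}
    - {"tx":0,"ty":0,"tz":0,"wx":0,"wy":0,"wz":0,"claw":-0.1}
    - {"tx":0,"ty":0,"tz":0,"wx":0,"wy":0,"wz":0,"claw":0}
    - {"tx":0,"ty":0,"tz":0,"wx":0,"wy":0,"wz":0,"claw":0}
    - {"tx":0,"ty":0,"tz":0,"wx":0,"wy":0,"wz":0,"claw":0}

```text
clock: 16.9
tool_pos: [0.5431, 0.0218, 0.1126]
eef_rot: [0.859, 0.511, 0.0, 0.0]
contact_force: [-1.1, 0.4, -0.3]
opening: 0.503
finger_force: 0.0
```

Emit:
drive_tool:
  targets:
    - {"tx":0,"ty":0,"tz":0.2,"wx":0,"wy":0,"wz":0,"claw":0}
    - {"tx":0,"ty":0,"tz":0.5,"wx":0,"wy":0,"wz":0,"claw":0}
    - {"tx":0,"ty":0,"tz":1,"wx":0,"wy":0,"wz":0,"claw":0}
    - {"tx":0,"ty":0,"tz":1,"wx":0,"wy":0,"wz":0,"claw":0}
    - {"tx":0,"ty":0,"tz":1,"wx":0,"wy":0,"wz":0,"claw":0}
    - {"tx":0,"ty":-1,"tz":0.5,"wx":0,"wy":0,"wz":0,"claw":0}
    - {"tx":0,"ty":-1,"tz":0,"wx":0,"wy":0,"wz":0,"claw":0}
    - {"tx":0,"ty":-1,"tz":0,"wx":0,"wy":0,"wz":0,"claw":0}

```text
clock: 17.7
tool_pos: [0.5433, -0.069, 0.2399]
eef_rot: [0.859, 0.512, 0.001, 0.001]
contact_force: [-0.3, -0.9, -0.6]
opening: 0.499
finger_force: 0.0
```

Emit:
drive_tool:
  targets:
    - {"tx":-0.3,"ty":-1,"tz":0,"wx":0,"wy":0,"wz":0,"claw":0}
    - {"tx":-0.3,"ty":-1,"tz":0,"wx":0,"wy":0,"wz":0,"claw":0}
    - {"tx":-0.3,"ty":-1,"tz":0,"wx":0,"wy":0,"wz":0,"claw":0}
    - {"tx":0,"ty":-1,"tz":0,"wx":0,"wy":0,"wz":0,"claw":0}
    - {"tx":0,"ty":-0.5,"tz":0,"wx":0,"wy":0,"wz":0,"claw":0}
    - {"tx":0,"ty":0,"tz":0,"wx":0,"wy":0,"wz":0,"claw":0}
    - {"tx":0,"ty":0,"tz":0,"wx":0,"wy":0,"wz":0,"claw":0}
    - {"tx":0,"ty":0,"tz":0,"wx":0,"wy":0,"wz":0,"claw":0}

```text
clock: 18.5
tool_pos: [0.5165, -0.2009, 0.2385]
eef_rot: [0.859, 0.513, 0.0, -0.001]
contact_force: [0.2, -0.1, 0.3]
opening: 0.502
finger_force: 0.0
```

```bash
python3 p.py pics/p5.png; python3 - <<'E'
from h import *
t=snap("top");s=snap("scene")
for n,q in(("top",t),("scene",s)):
    P=pts(q);m=(P[...,2]>.122)&(P[...,2]<.15)&(abs(P[...,0]-.543)<.05)&(abs(P[...,1]-.022)<.05)
    if m.sum():print(n,m.sum(),"z",np.percentile(P[m][:,2],[20,50,80]).round(4),P[m].mean(0).round(4))
a=cv2.resize(t["image"][215:275,185:310],(760,365),interpolation=2)
b=cv2.resize(s["image"][150:230,255:370],(330,230),interpolation=2)
c=cv2.resize(cv2.imread("pics/p5.png"),(430,230))
cv2.imwrite("pics/final.png",np.vstack([a,np.hstack([b,c])]))
E
```

```text
t 18.5 pos [ 516.5 -200.9  238.5] yaw_y -28.33 zax [-2.0e-04  1.6e-03 -1.0e+00] q [ 0.1   0.63  0.32  1.81 -0.28  0.75  0.07] F [ 0.22 -0.09  0.31] M [-0.05  0.09  0.03] open 0.502 ff 0.0
dark px 8 216.1872586872587 240.21428571428572 yel 25 203.0 244.04 gap mm 0.37 r 0.107 0.139
top 202 z [0.1321 0.1341 0.136 ] [0.5432 0.0219 0.1339]
scene 170 z [0.1271 0.135  0.1376] [0.5453 0.0242 0.1329]
```

View pics/final.png

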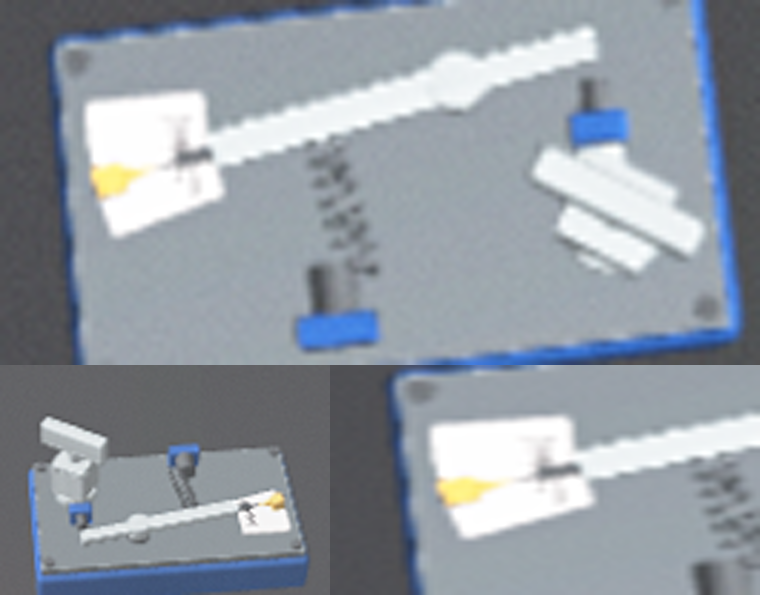

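The pointer lines up with the rider point (around (135,175)). The key stands upright with its handle top at z about 0.135, so it is seated. I'm handing in.

```bash
python3 -c "
from plant import workorder
print(workorder.finish_job())"
```

```text
the job is handed in; nothing more can be done
None
```

I handed the job in at about 19 s on the robot's clock: the key is released and upright, seated on the spindle, and the pointer measures about 0.4 mm short of the mark (limit 2.5 mm); no pass/fail verdict came back.

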